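Weigh the orange-capped tube from a centrifuge bucket

ROBOT

A 6-joint arm with a two-finger parallel gripper is mounted at the origin on a cart in front of the work surface, level with it; the furniture and walls round the work are solid. World frame = base frame: x ahead of the robot, y to its left, z up, the work surface at z = 0. Lengths are in mm, angles in degrees, forces in N, time in s.
With the tool pointing down it reaches from about 300 to 850 mm from the base axis. Payload 4.2 kg.
Tool frame: the origin (TCP) lies midway between the tips of the shut fingers; the grasp point (between the pads) lies 19 mm behind it (env.grasp_offset is the distance from the TCP to the grasp point, in mm); z points along the fingers, y is the line along which they close (so a half turn about z gives the same grasp; the last joint's range is limited). The gripper opens to 91 mm and grips with 3 to 60 N. Pads are 32 mm wide; open, the fingers measure 118 mm over their backs; the gripper's body (76 mm by 178 mm) begins 60 mm behind the grasp point.
Start: joints at [73.396, 18.312, 89.639, -0, 72.044, -1.146], TCP at [153.261, 554.215, 213.976] pointing down, gripper open.
Joint ranges: [-177.97, 177.97], [-48.28, 115.42], [12.27, 149.76], [-77.06, 257.06], [2.81, 150.46], [-146.56, 146.56]. Speed limits (degrees/s): [147.25, 147.25, 180, 180, 180, 180].

INTERFACE

Orientations are given as [roll, pitch, yaw] about the fixed x, y, z axes, in that order (R = Rz(yaw) Ry(pitch) Rx(roll)).
In Python, from workcell import env, optics gives the robot as it stands. The module is installed in compiled form; this text tells all that it offers.
- The arm moves only by the tool send_rows, never from a script. Its argument "targets" is a list that holds one entry, the list of rows, each a list of 7 numbers: the turn, a rotation vector about the world's x, y, z scaled (see below), then the shift along the world's x, y, z scaled (see below), then the closure, from -1 (fully open) to 1 (shut). In form: [[[rx, ry, rz, x, y, z, gripper], ...]]. A call has 1 to 12 rows; each row shifts and turns the commanded pose from where the row before left it; what a row does not reach is not made up. The controller multiplies each number of a shift by 0.2 m and each number of a turn by pi/2 rad. A row lasts 1/10 s, in which the tool goes at most 50 mm and 8.59 degrees, less where a joint would pass 70% of its speed; a pose out of reach is approached as far as the arm can. A call with a number of a shift or a turn outside -1 to 1 is refused whole. A call with a gripper value outside its range is refused whole. The fingers move at their own pace and stop on an object; "grip_force" is the grip in N (left out, the last holds). Time passes only in rows, so rows that do not move let the fingers close. It gives the time, the measured TCP pose, the force, the opening and the grip force at its end, in the units of the state.
- env.state(): the state, without advancing time (a new reading comes with each control period).
- optics.grab_frame(name): name is "side" or "top" or "wrist"; returns (picture, depth): 400x640x3 uint8, red, green, blue; 400x640 float32, mm along the optical axis (not along the pixel's ray), 0 where there is no reading.
- optics.camera_info(name): a dict with "camera_matrix" (3x3 intrinsics, pixels), "R" (3x3) and "t" (3): a world point X has camera coordinates R X + t; the wrist camera has in their place "mount" (4x4, takes a point from camera to tool coordinates, whose origin is the TCP and whose axes are the flange's). Camera axes: x right, y down, z forward; pixel columns grow to the right and rows downward; lengths in mm; the calibration is good to about 2 mm. A picture is of the moment at which its call begins: read the wrist's pose just before it. camera_info takes no time and is no camera call.
- env.job_done(): hands the job in; it is judged then, once.
Trained networks look in the newest picture that a camera, given by its name, has taken for a name from the list of things; names that differ only in an ending like _2 or _b are one class to them, and where a whole thing is asked for, a point or a joint stands for the part that bears it (a point fixed in the world has none). Each returns a list of dicts, best first, with "conf" (0 to 1); they miss things now and then, are a little off and sometimes report something else, mostly with a low value. They report only what shows in the picture. A call takes as long as a camera call.
- optics.silhouettes(camera, name): "mask" (400x640 bool, what is visible of it) and "at" ([column, row] in pixels, amid what is visible of it).
- optics.place_of(camera, name): "at" ([column, row] in pixels: a listed point, or the origin of a listed thing).
The state is a dict: "time_s": time; "qpos": joint angles; "qvel": joint speeds; "effort": joint torques, N m; "ee_pos": TCP position; "ee_rot": TCP orientation; "force": force on the tool from outside, world axes, zero at the start; "torque": the same for the moment, N m; "gripper_width": finger opening in mm; "gripper_force": force on a finger pad.
Only numpy, scipy, OpenCV 4.12 (cv2) and the standard library are available. Lean on these libraries where they do the work, as an engineer would, in place of code of your own. Each camera call takes 0.05 s, during which the arm holds its last target. There are 200 camera calls.

TASK

The load has to be balanced before the spin: take the orange-capped tube straight up out of the centrifuge bucket on the right and stand it gently, upright, in the middle of the balance pan on the left, then let go so that it can be weighed. Keep the tube upright all the way, do not drag or tip the bucket, and leave the two purple-capped tubes in their wells.

Things in the scene. Friction and masses are not known exactly. Their poses are not given: they have to be found in the camera images.
- sample_mid (a point): Half-way up the orange-capped 50 ml tube (the one to weigh): clear barrel 27 mm in diameter with a flat foot on which it stands by itself, round orange screw cap 35 mm in diameter; 104 mm tall in all, the cap is the top 14 mm; 40 to 85 g. This point is 52 mm above its foot, its z axis runs up the tube. At the start the tube stands in any one of the bucket's three large wells.
- tube_a_mid (a point): Half-way up the first purple-capped tube: same shape and size as the orange one; stands in another well of the bucket and stays there.
- tube_b_mid (a point): Half-way up the second purple-capped tube: same again; stands in the remaining well and stays there.
- bucket: Centrifuge bucket, origin at the centre of its underside, z up: loose open aluminium box of 1.6 kg, outside 158 mm along its x, 126 mm along its y, 100 mm high, walls 4 mm; a pivot pad stands out 12 mm from each short side. A blue insert with the wells fills it to 66 mm above the bench, leaving a 34 mm deep trough inside the rim. Four small empty holes lie beside the row of tubes.
- wells (a point): Centre of the mouth of the middle well, 66 mm above the bench; axes as the bucket's. Three 31 mm wells lie in a row along x, at -42, 0 and +42 mm, 60 mm deep, floors 6 mm above the bench: tube tops stand 110 mm above it, 10 mm over the rim. Caps in the row are 7 mm apart, so fingers fit only vertically on the two y sides of the row, where 41 mm is free between cap and wall.
- balance_pan: Pan of the bench balance: flat round steel plate, 110 mm in diameter, 60 mm above the bench on a white balance 190 by 150 mm that is fixed to the bench, with a grey display panel at its near side. The origin is the centre of the pan's top face. The pan gives downwards on a spring, 1500 N/m, at most 4 mm. Between bucket and balance stand a bag sealer, its arm up to 200 mm high, and a block heater, 125 mm high.

How it is judged:
By the outcome, as a careful person would: the job done as asked, in the order asked, and still so for the second after the job is handed in, with the robot touching nothing.
It also fails if it takes over 51 s, if anything falls off the work surface, if the arm or the gripper's body presses on something with over 40 N, if the wrist force passes 120 N, or if a joint passes its speed limit or range.

## Working session

There is one attempt and no reset: what is moved stays moved. The work goes in short steps, Python scripts to look and compute and a tool call to move; the robot and the scene stay as the last step left them, time stands still between calls to the robot, and variables do not carry over. Pictures are saved under pics/ and viewed, at most 10 in all, crops included, and the job is handed in when it is done.

Besides the shell and the picture viewer there is one more tool, called after "Request:" by a JSON object that holds its "method" and its "body", one argument or row to a line. send_rows: Moves the arm, as the interface text tells. Its arguments: {"type":"object","properties":{"targets":{"type":"array"},"grip_force":{"type":"number"}},"required":["targets"]}

```bash
mkdir -p pics
cat > h.py <<'E'
from workcell import env, optics
import numpy as np, cv2
from scipy.spatial.transform import Rotation as Ro
def cam(n):
    c=optics.camera_info(n); K=np.array(c["camera_matrix"])
    if n=="wrist":
        s=env.state(); M=np.array(c["mount"]); R=Ro.from_euler('xyz',s["ee_rot"],degrees=True).as_matrix()
        return K,R@M[:3,:3],R@M[:3,3]+np.array(s["ee_pos"])
    R=np.array(c["R"]);return K,R.T,-R.T@np.array(c["t"])
def onplane(C,px,z):
    K,R,o=C; d=R@np.linalg.solve(K,[px[0],px[1],1.]); return o+d*(z-o[2])/d[2]
def cloud(C,D):
    K,R,o=C; v,u=np.indices(D.shape); P=np.stack([(u-K[0,2])/K[0,0]*D,(v-K[1,2])/K[1,1]*D,D],-1)
    return P@R.T+o
E
python3 - <<'E'
from h import *
print(env.state())
ims=[]
for n in ("top","side"):
    C=cam(n); im,D=optics.grab_frame(n); np.savez(f"pics/{n}0.npz",im=im,D=D)
    cv2.imwrite(f"pics/{n}0.png",im[:,:,::-1]); print(n,C[2])
    for t,z in (("sample_mid",58),("tube_a_mid",58),("bucket",0),("wells",66),("balance_pan",60)):
        for r in optics.place_of(n,t)[:3]: print(t,r["conf"],np.round(r["at"]),np.round(onplane(C,r["at"],z)))
E
```

```text
{'time_s': 0.0, 'qpos': array([ 7.33944546e+01,  1.83519328e+01,  8.97067915e+01, -2.77550769e-03,
        7.20444582e+01, -1.14620100e+00]), 'qvel': array([ 0.03891355,  0.09597473, -0.00247646, -0.08745491, -0.01584402,
       -0.02857855]), 'effort': array([-3.00950465e-03, -4.12463737e+01, -2.31971580e+01,  7.25627365e-02,
        4.58649639e-02, -1.45558815e-04]), 'ee_pos': array([153.13908917, 553.69978448, 213.11475664]), 'ee_rot': array([-1.79896785e+02,  5.74231447e-04,  1.64541514e+02]), 'force': array([-0.20817522, -0.66061971, -0.0713968 ]), 'torque': array([0.05063291, 0.02738502, 0.05154798]), 'gripper_force': 0.0, 'gripper_width': 91.4003606156491}
top [ 229.35332707   14.67911288 1563.19490311]
sample_mid 0.55 [428. 203.] [ 470. -317.   58.]
tube_a_mid 0.42 [429. 191.] [ 515. -322.   58.]
bucket 0.87 [426. 195.] [ 509. -324.    0.]
wells 0.61 [427. 191.] [ 511. -315.   66.]
balance_pan 0.92 [205. 192.] [522. 455.  60.]
side [  575.51476088 -1198.64466263   659.63597215]
sample_mid 0.61 [287. 264.] [ 478. -327.   58.]
tube_a_mid 0.85 [303. 262.] [ 515. -318.   58.]
tube_a_mid 0.31 [284. 264.] [ 469. -328.   58.]
bucket 0.76 [302. 283.] [ 513. -322.    0.]
wells 0.61 [304. 262.] [ 517. -330.   66.]
balance_pan 0.75 [317. 151.] [514. 462.  60.]
```

View pics/top0.png

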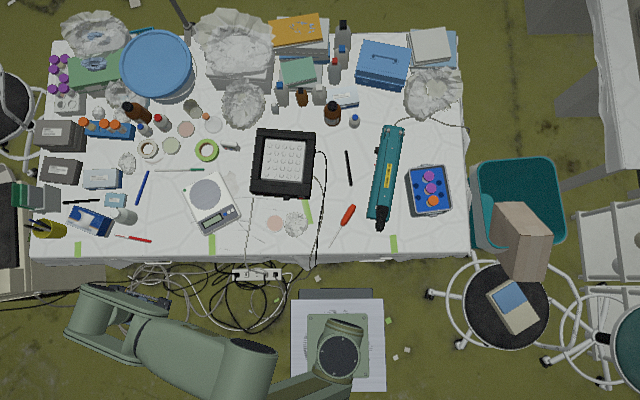

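View pics/side0.png

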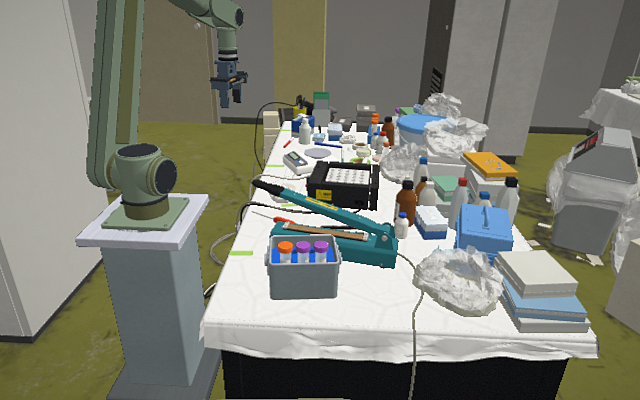

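The orange tube is the nearest to the robot of the three, at about (433,201) in the top picture and (286,246) in the side one. The pan is at (207,192) in the top picture. The sealer (388,175) and the heater (283,163) stand between them.

Run:
```python
from h import *
for n in ("top","side"):
    C=cam(n); z=np.load(f"pics/{n}0.npz"); im,D=z["im"],z["D"]; P=cloud(C,D)
    hsv=cv2.cvtColor(im,cv2.COLOR_RGB2HSV)
    near=(abs(P[...,0]-510)<90)&(abs(P[...,1]+320)<80)&(P[...,2]>90)&(P[...,2]<125)
    for nm,lo,hi in (("or",3,22),("pu",125,165)):
        m=near&(hsv[...,0]>=lo)&(hsv[...,0]<=hi)&(hsv[...,1]>90)
        k,l,st,ce=cv2.connectedComponentsWithStats(m.astype(np.uint8))
        for i in range(1,k):
            if st[i,4]>8: print(n,nm,st[i,4],np.round(ce[i],1),onplane(C,ce[i],110 if n=="top" else 104).round(1),P[l==i].mean(0).round(1))
    rim=(abs(P[...,0]-510)<110)&(abs(P[...,1]+320)<90)&(P[...,2]>30)&(P[...,2]<125)
    print(n,cv2.minAreaRect(P[rim][:,:2].astype(np.float32)))
    pan=(abs(P[...,0]-520)<70)&(abs(P[...,1]-457)<70)&(abs(P[...,2]-60)<6)
    print("pan",P[pan].mean(0) if pan.any() else None,pan.sum())
    # tallest stuff in corridor
    for y0 in range(-260,520,60):
        c=(P[...,0]>300)&(P[...,0]<650)&(P[...,1]>y0)&(P[...,1]<y0+60)&(P[...,2]>0)
        print(y0,P[c][:,2].max().round() if c.any() else None,end="; ")
    print()
```

```text
top or 85 [432.5 200.4] [ 471.8 -320.5  110. ] [ 471.9 -320.7  109.2]
top pu 81 [428.5 175.7] [ 555.7 -311.9  110. ] [ 555.8 -312.   109.6]
top pu 78 [430.7 187.8] [ 514.3 -317.   110. ] [ 514.3 -317.   110. ]
top ((513.884765625, -317.47174072265625), (182.0348663330078, 129.1151580810547), 6.2522873878479)
pan [512.91777341 453.10826014  59.73712051] 715
-260 130.0; -200 188.0; -140 194.0; -80 28.0; -20 26.0; 40 97.0; 100 114.0; 160 127.0; 220 117.0; 280 93.0; 340 61.0; 400 69.0; 460 70.0; 
side or 152 [284.8 246.8] [ 472.  -325.8  104. ] [ 472.5 -330.   106.7]
side pu 152 [302.6 246.5] [ 513.2 -321.1  104. ] [ 513.5 -325.5  106.8]
side pu 146 [320.5 246.4] [ 555.3 -317.3  104. ] [ 555.4 -321.2  106.6]
side ((513.2617797851562, -319.76654052734375), (181.57101440429688, 133.4889373779297), 6.244657516479492)
pan [513.5681187  445.31155216  59.54475445] 224
-260 133.0; -200 188.0; -140 188.0; -80 26.0; -20 20.0; 40 90.0; 100 120.0; 160 120.0; 220 89.0; 280 88.0; 340 63.0; 400 64.0; 460 64.0;
```

Request:
{"method": "send_rows", "body": {
  "targets": [
    [[0,0,0,0,0,0.2,-0.38],[0,0,0,0,0,0.2,-0.38],[0,0,-0.088,0.08,-0.219,0.02,-0.38],[0,0,-0.088,0.08,-0.219,0.02,-0.38],[0,0,-0.088,0.08,-0.219,0,-0.38],[0,0,-0.088,0.08,-0.219,0,-0.38],[0,0,-0.088,0.08,-0.219,0,-0.38],[0,0,-0.088,0.08,-0.219,0,-0.38],[0,0,-0.088,0.08,-0.219,0,-0.38],[0,0,-0.088,0.08,-0.219,0,-0.38],[0,0,-0.088,0.08,-0.219,0,-0.38],[0,0,-0.088,0.08,-0.219,0,-0.38]]
  ],
  "grip_force": 20
}}

```text
time_s: 1.8
ee_pos: [313.4, 114.5, 302.3]
ee_rot: [179.9, -0.0, 85.1]
force: [1.0, 0.5, 0.3]
gripper_width: 62.8
gripper_force: 0.0
```

Request:
{"method": "send_rows", "body": {
  "targets": [
    [[0,0,-0.088,0.08,-0.219,0,-0.38],[0,0,-0.088,0.08,-0.219,0,-0.38],[0,0,-0.088,0.08,-0.219,0,-0.38],[0,0,-0.088,0.08,-0.219,0,-0.38],[0,0,-0.088,0.08,-0.219,0,-0.38],[0,0,-0.088,0.08,-0.219,0,-0.38],[0,0,-0.088,0.08,-0.219,0,-0.38],[0,0,-0.088,0.08,-0.219,0,-0.38],[0,0,-0.088,0.08,-0.219,0,-0.38],[0,0,-0.088,0.08,-0.219,0,-0.38],[0,0,0,0,0,0,-0.38],[0,0,0,0,0,0,-0.38]]
  ]
}}

```text
time_s: 3.0
ee_pos: [473.1, -322.2, 301.1]
ee_rot: [-179.9, 0.1, 6.1]
force: [-0.2, 0.1, -0.6]
gripper_width: 63.2
gripper_force: 0.0
```

Run:
```python
from h import *
C=cam("wrist"); im,D=optics.grab_frame("wrist"); P=cloud(C,D); cv2.imwrite("pics/w1.png",im[:,:,::-1])
hsv=cv2.cvtColor(im,cv2.COLOR_RGB2HSV)
for nm,lo,hi in (("or",3,22),("pu",125,165)):
    m=(hsv[...,0]>=lo)&(hsv[...,0]<=hi)&(hsv[...,1]>90)&(abs(P[...,2]-110)<5)
    k,l,st,ce=cv2.connectedComponentsWithStats(m.astype(np.uint8))
    for i in range(1,k):
        if st[i,4]>100: 
            c,r=cv2.minEnclosingCircle(P[l==i][:,:2].astype(np.float32)); print(nm,st[i],np.round(c,1),r,np.median(P[l==i],0).round(1),onplane(C,ce[i],110).round(1))
for t in ("sample_mid",):
    for r in optics.place_of("wrist",t)[:2]: print(t,r,onplane(C,r["at"],58))
print(env.state()["ee_pos"],env.state()["ee_rot"])
```

```text
or [302 165  28  28 608] [ 471.8 -322.8] 16.718067169189453 [ 472.  -323.2  109.7] [ 472.1 -323.1  110. ]
pu [300  90  31  32 762] [ 554.3 -313.5] 17.10173225402832 [ 554.4 -313.5  109.6] [ 554.4 -313.6  110. ]
pu [301 129  29  30 703] [ 512.6 -318.4] 17.170589447021484 [ 512.7 -318.3  109.7] [ 512.8 -318.3  110. ]
sample_mid {'at': [314.3, 171.8], 'conf': 0.92} [ 471.03727831 -321.78023017   58.        ]
[ 472.88821851 -320.80116039  302.09733608] [-1.79966163e+02  1.01433256e-02  6.21348188e+00]
```

View pics/w1.png

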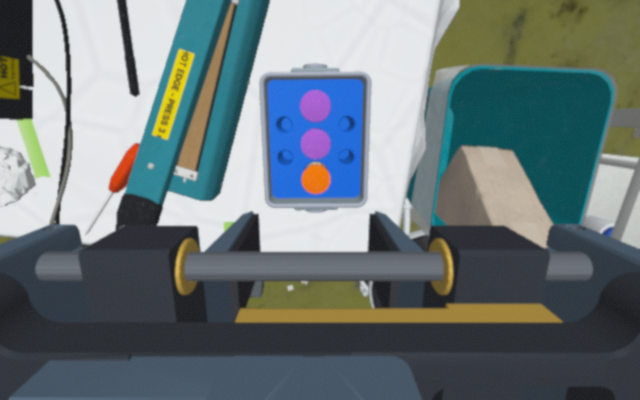

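The orange cap at (316,179) is almost under the tool. Before going down, I check how much room the gripper body has beside the sealer.

Run:
```python
from h import *
for n in ("top","side"):
    P=cloud(cam(n),np.load(f"pics/{n}0.npz")["D"])
    c=(P[...,0]>400)&(P[...,0]<560)&(P[...,1]>-245)&(P[...,1]<0)&(P[...,2]>110)&(P[...,2]<300)
    Q=P[c]; print(n,len(Q),Q.min(0) if len(Q) else"",Q.max(0) if len(Q) else "")
```

```text
top 556 [ 400.12619143 -189.95302837  135.58019332] [ 559.8930053  -124.78947772  186.54024157]
side 734 [ 400.58352291 -195.30138831  113.56486758] [ 559.17258249 -128.9992951   181.53897216]
```

Request:
{"method": "send_rows", "body": {
  "targets": [
    [[0,0,0,-0.005,-0.006,-0.2,-0.38],[0,0,0,0,0,-0.2,-0.38],[0,0,0,0,0,-0.2,-0.38],[0,0,0,0,0,-0.2,-0.38],[0,0,0,0,0,-0.05,-0.38],[0,0,0,0,0,-0.05,-0.38],[0,0,0,0,0,-0.05,-0.38],[0,0,0,0,0,-0.05,-0.38],[0,0,0,0,0,-0.05,-0.38],[0,0,0,0,0,-0.04,-0.38],[0,0,0,0,0,0,-0.38],[0,0,0,0,0,0,-0.38]]
  ]
}}

```text
time_s: 4.3
ee_pos: [472.4, -323.1, 83.9]
ee_rot: [180.0, -0.0, 6.1]
force: [-0.2, 0.4, -0.0]
gripper_width: 63.1
gripper_force: 0.0
```

Request:
{"method": "send_rows", "body": {
  "targets": [
    [[0,0,0,0,0,0,0.1],[0,0,0,0,0,0,0.2],[0,0,0,0,0,0,0.3],[0,0,0,0,0,0,0.5],[0,0,0,0,0,0,1],[0,0,0,0,0,0,1],[0,0,0,0,0,0,1],[0,0,0,0,0,0,1]]
  ],
  "grip_force": 20
}}

```text
time_s: 5.1
ee_pos: [472.4, -323.1, 84.2]
ee_rot: [180.0, -0.0, 6.1]
force: [0.1, -0.9, 1.8]
gripper_width: 33.2
gripper_force: 20.0
```

Request:
{"method": "send_rows", "body": {
  "targets": [
    [[0,0,0,0,0,0.03,1],[0,0,0,0,0,0.05,1],[0,0,0,0,0,0.05,1],[0,0,0,0,0,0.07,1],[0,0,0,0,0,0.1,1],[0,0,0,0,0,0.1,1],[0,0,0,0,0,0.15,1],[0,0,0,0,0,0.15,1],[0,0,0,0,0,0.15,1],[0,0,0,0,0,0.15,1],[0,0,0,0,0,0.15,1],[0,0,0,0,0,0.1,1]]
  ]
}}

```text
time_s: 6.3
ee_pos: [472.5, -323.1, 337.5]
ee_rot: [179.8, -0.2, 6.1]
force: [0.0, 0.8, -1.1]
gripper_width: 33.0
gripper_force: 20.0
```

Run:
```python
from h import *
s=env.state(); print(s["ee_pos"],s["gripper_width"],s["force"])
im,D=optics.grab_frame("side"); cv2.imwrite("pics/s2.png",cv2.resize(im[110:310,200:420,::-1],None,fx=3,fy=3,interpolation=2)[:600])
P=cloud(cam("side"),D)
im2,D2=optics.grab_frame("wrist"); P=cloud(cam("top"),optics.grab_frame("top")[1])
```

```text
[ 472.47005664 -323.08064511  337.54991488] 33.03591645120185 [ 0.04930249  0.82724344 -1.11084177]
```

View pics/s2.png

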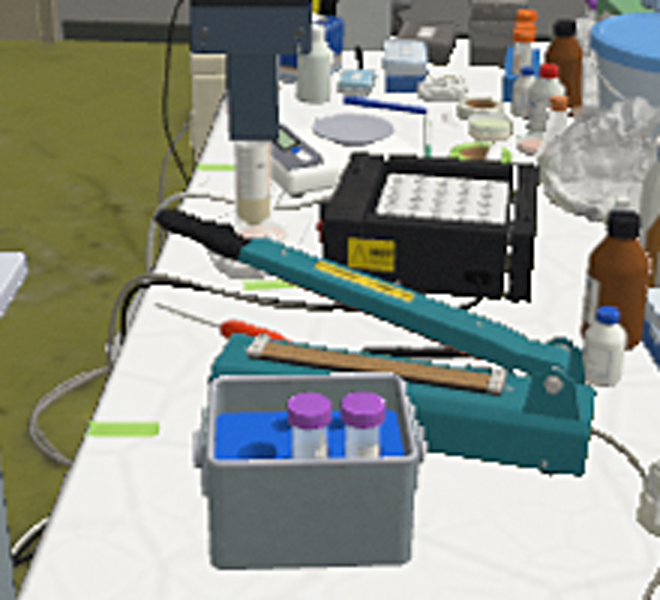

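The tube hangs upright in the grip at (252,180). The bucket and both purple tubes have not moved. Next I carry it over to the balance, high above the sealer.

Request:
{"method": "send_rows", "body": {
  "targets": [
    [[0,0,0.02,0,0.06,0,1],[0,0,0.02,0,0.12,0,1],[0,0,0.025,0.01,0.185,0,1],[0,0,0.025,0.01,0.185,0,1],[0,0,0.025,0.01,0.185,0,1],[0,0,0.025,0.01,0.185,0,1],[0,0,0.025,0.01,0.185,0,1],[0,0,0.025,0.01,0.185,0,1],[0,0,0.025,0.01,0.185,0,1],[0,0,0.025,0.01,0.185,0,1],[0,0,0.025,0.01,0.185,0,1],[0,0,0.025,0.01,0.185,0,1]]
  ]
}}

```text
time_s: 7.65
ee_pos: [490.7, 85.0, 332.3]
ee_rot: [-179.9, 0.2, 32.4]
force: [1.0, -0.6, -1.0]
gripper_width: 32.9
gripper_force: 20.0
```

Request:
{"method": "send_rows", "body": {
  "targets": [
    [[0,0,0.025,0.01,0.185,0,1],[0,0,0.025,0.01,0.185,0,1],[0,0,0.025,0.01,0.185,0,1],[0,0,0.025,0.01,0.185,0,1],[0,0,0.025,0.01,0.185,0,1],[0,0,0.025,0.01,0.185,0,1],[0,0,0.025,0.01,0.185,0,1],[0,0,0.025,0.01,0.185,0,1],[0,0,0.025,0.01,0.185,0,1],[0,0,0.02,0.01,0.12,0,1],[0,0,0,0,0.06,0,1],[0,0,0,0,0,0,1]]
  ]
}}

```text
time_s: 8.85
ee_pos: [511.2, 453.0, 331.9]
ee_rot: [-179.9, 0.2, 54.4]
force: [1.1, -0.4, -1.1]
gripper_width: 33.3
gripper_force: 20.0
```

Run:
```python
from h import *
s=env.state(); print(s["ee_pos"],s["ee_rot"],s["gripper_width"],s["qpos"])
C=cam("wrist"); im,D=optics.grab_frame("wrist"); cv2.imwrite("pics/w3.png",im[:,:,::-1]); P=cloud(C,D); np.savez("pics/w3.npz",im=im,D=D,P=P)
for r in optics.place_of("wrist","balance_pan")[:2]: print(r,onplane(C,r["at"],60))
for r in optics.silhouettes("wrist","balance_pan")[:1]:
    print(r["at"],r["mask"].sum())
z=np.load("pics/top0.npz"); im=z["im"]; cv2.imwrite("pics/tpan.png",cv2.resize(im[160:240,170:250,::-1],None,fx=6,fy=6,interpolation=2))
```

```text
[511.15044937 453.02705976 331.91187624] [-179.94436215    0.19895614   54.39932377] 33.2682810173317 [4.05822773e+01 2.67498966e+01 5.99555497e+01 6.52498346e-03
 9.35010402e+01 7.61834368e+01]
{'at': [310.5, 162.6], 'conf': 0.63} [510.22217558 461.96199176  60.        ]
[314.3, 162.7] 4237
```

View pics/w3.png

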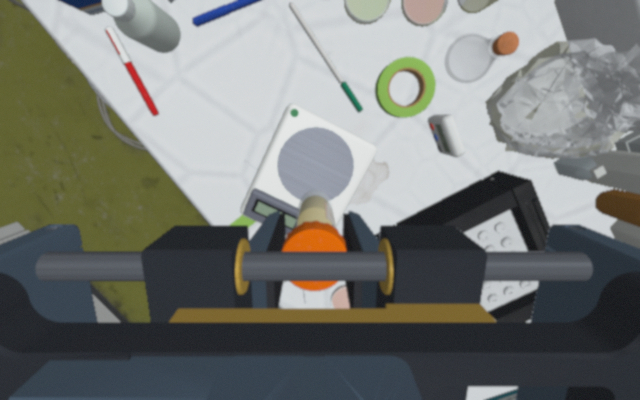

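View pics/tpan.png

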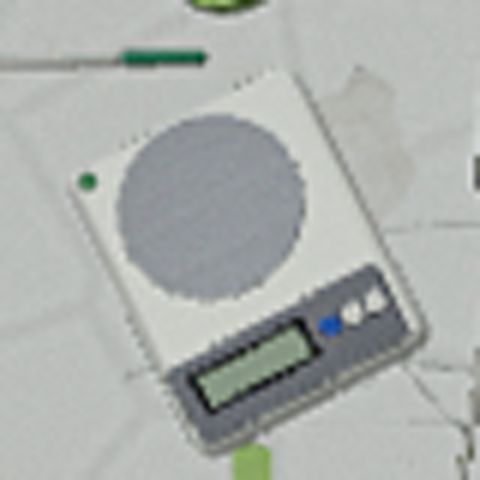

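In the wrist picture the pan's centre is at about (316,163), with the held tube at (315,255) and upright. In the full top picture the pan's centre is at about (205,194).

Run:
```python
from h import *
def fit(im,C,roi):
    x0,x1,y0,y1=roi; hsv=cv2.cvtColor(im,cv2.COLOR_RGB2HSV); g=cv2.cvtColor(im,cv2.COLOR_RGB2GRAY)
    m=np.zeros(g.shape,np.uint8); m[y0:y1,x0:x1]=((g<178)&(g>110)&(hsv[...,1]<70))[y0:y1,x0:x1]
    m=cv2.morphologyEx(m,cv2.MORPH_OPEN,np.ones((3,3),np.uint8))
    k,l,st,ce=cv2.connectedComponentsWithStats(m); i=1+st[1:,4].argmax()
    c=max(cv2.findContours((l==i).astype(np.uint8),0,1)[0],key=len)
    Q=np.array([onplane(C,p[0],60)[:2] for p in c],np.float32)
    print(st[i],cv2.minEnclosingCircle(Q),cv2.minAreaRect(Q))
z=np.load("pics/w3.npz"); C=cam("wrist"); fit(z["im"],C,(270,365,120,188))
print(onplane(C,(316,163.5),60))
z=np.load("pics/top0.npz"); fit(z["im"],cam("top"),(186,224,176,212))
z=np.load("pics/w3.npz");P=z["P"];im=z["im"];hsv=cv2.cvtColor(im,cv2.COLOR_RGB2HSV)
m=(hsv[...,0]<22)&(hsv[...,0]>2)&(hsv[...,1]>150); m[:215]=0; m[300:]=0; m[:,:270]=0;m[:,360:]=0
Q=P[m]; top=np.percentile(Q[:,2],90); print("cap top",top,np.median(Q[Q[:,2]>top-3],0))
D=z["D"]
for r in (198,204,210,216): print(r,P[r,316].round(0),im[r,316])
```

```text
[ 278  128   75   60 3785] ((514.2918090820312, 452.4259033203125), 53.934757232666016) ((520.5513916015625, 461.11737060546875), (84.21751403808594, 106.7414779663086), 54.23202896118164)
[517.26243051 454.09749451  60.        ]
[189 179  32  31 767] ((513.5645141601562, 454.2896728515625), 55.369659423828125) ((514.5003662109375, 454.619384765625), (109.1472396850586, 106.13662719726562), 89.19962310791016)
cap top 358.2621416774524 [515.03721777 460.6416193  357.46486788]
198 [519. 463. 283.] [138 135 114]
204 [519. 463. 298.] [147 144 118]
210 [519. 463. 314.] [175 168 132]
216 [519. 463. 326.] [176 168 133]
```

Request:
{"method": "send_rows", "body": {
  "targets": [
    [[0,0,0,0.015,0.003,-0.1,1],[0,0,0,0,0,-0.15,1],[0,0,0,0,0,-0.15,1],[0,0,0,0,0,-0.15,1],[0,0,0,0,0,-0.15,1],[0,0,0,0,0,-0.1,1],[0,0,0,0,0,-0.05,1],[0,0,0,0,0,-0.05,1],[0,0,0,0,0,-0.02,1],[0,0,0,0,0,-0.01,1],[0,0,0,0,0,0,1],[0,0,0,0,0,0,1]]
  ]
}}

```text
time_s: 10.2
ee_pos: [515.6, 452.9, 148.9]
ee_rot: [180.0, -0.1, 54.3]
force: [-0.4, -0.5, -0.6]
gripper_width: 32.8
gripper_force: 20.0
```

Request:
{"method": "send_rows", "body": {
  "targets": [
    [[0,0,0,-0.005,0.002,-0.02,1],[0,0,0,0,0,-0.015,1],[0,0,0,0,0,-0.005,1],[0,0,0,0,0,-0.005,1],[0,0,0,0,0,-0.005,1],[0,0,0,0,0,0,1],[0,0,0,0,0,0,1]]
  ]
}}

```text
time_s: 10.9
ee_pos: [514.3, 453.1, 138.1]
ee_rot: [180.0, -0.0, 54.3]
force: [0.7, 0.1, -0.5]
gripper_width: 33.0
gripper_force: 20.0
```

Request:
{"method": "send_rows", "body": {
  "targets": [
    [[0,0,0,0,0,-0.005,1],[0,0,0,0,0,0,1],[0,0,0,0,0,0,1]]
  ]
}}

```text
time_s: 11.2
ee_pos: [514.4, 453.1, 137.2]
ee_rot: [180.0, -0.0, 54.3]
force: [0.3, 0.4, 1.4]
gripper_width: 33.0
gripper_force: 20.0
```

Request:
{"method": "send_rows", "body": {
  "targets": [
    [[0,0,0,0,0,-0.005,1],[0,0,0,0,0,0,1],[0,0,0,0,0,0,1]]
  ]
}}

```text
time_s: 11.5
ee_pos: [514.4, 453.1, 136.3]
ee_rot: [180.0, -0.0, 54.3]
force: [-0.1, -0.7, 1.9]
gripper_width: 32.8
gripper_force: 20.0
```

Request:
{"method": "send_rows", "body": {
  "targets": [
    [[0,0,0,0,0,0.004,1],[0,0,0,0,0,0,1],[0,0,0,0,0,0,0.26],[0,0,0,0,0,0,0.22],[0,0,0,0,0,0,0.18],[0,0,0,0,0,0,0.12],[0,0,0,0,0,0,0.05],[0,0,0,0,0,0,-0.1],[0,0,0,0,0,0,-0.3],[0,0,0,0,0,0,-0.5],[0,0,0,0,0,0,-0.6],[0,0,0,0,0,0,-0.6]]
  ],
  "grip_force": 6
}}

```text
time_s: 12.7
ee_pos: [514.3, 453.0, 136.8]
ee_rot: [180.0, -0.0, 54.3]
force: [0.5, 0.1, -0.2]
gripper_width: 72.6
gripper_force: 0.0
```

Request:
{"method": "send_rows", "body": {
  "targets": [
    [[0,0,0,0,0,0.03,-0.6],[0,0,0,0,0,0.05,-0.6],[0,0,0,0,0,0.1,-0.6],[0,0,0,0,0,0.15,-0.6],[0,0,0,0,0,0.2,-0.6],[0,0,0,0,0,0.2,-0.6],[0,0,0,0,0,0.2,-0.6],[0,0,0,0,0,0,-0.6]]
  ]
}}

```text
time_s: 13.5
ee_pos: [515.9, 454.4, 331.4]
ee_rot: [179.8, -0.8, 54.3]
force: [1.0, 0.3, 0.8]
gripper_width: 72.9
gripper_force: 0.0
```

Run:
```python
from h import *
s=env.state(); print(s["ee_pos"],s["gripper_width"],s["force"])
C=cam("wrist"); im,D=optics.grab_frame("wrist"); P=cloud(C,D)
hsv=cv2.cvtColor(im,cv2.COLOR_RGB2HSV); m=(hsv[...,0]<22)&(hsv[...,0]>2)&(hsv[...,1]>150)&(abs(P[...,0]-514)<40)&(abs(P[...,1]-453)<40)&(P[...,2]>150)
print(m.sum(),np.median(P[m],0),cv2.minEnclosingCircle(P[m][:,:2].astype(np.float32)))
s2,_=optics.grab_frame("side")
cv2.imwrite("pics/end.png",np.vstack([im[:,:,::-1][:330],cv2.resize(s2[100:310,230:430,::-1],(640,270))]))
```

```text
[515.89369572 454.42931028 331.42767219] 72.86195528180643 [0.98879354 0.27720509 0.82631743]
1099 [521.32604045 459.19518999 163.96597739] ((525.8717651367188, 454.2718505859375), 28.1745548248291)
```

View pics/end.png

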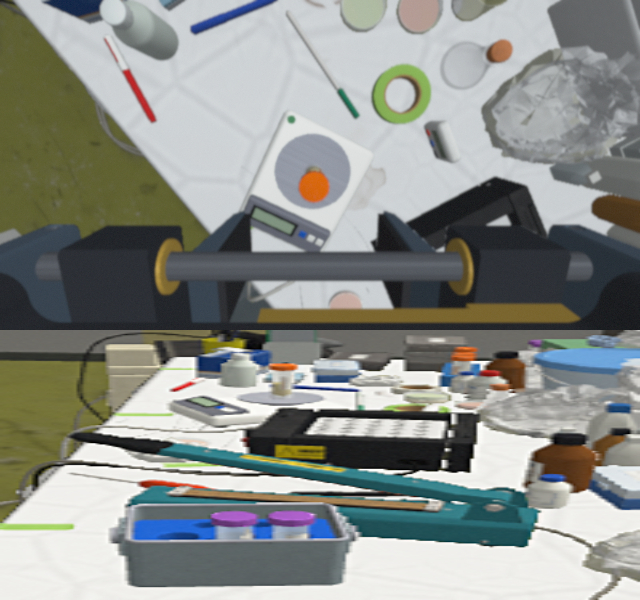

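The orange tube stands upright on the pan (cap at (313,187), pan centre at about (313,171)). The fingers are clear, and the bucket and purple tubes are as they were. I take one settled reading and then hand the job in.

Run:
```python
from h import *
optics.grab_frame("side")
for k in range(2):
    C=cam("wrist"); im,D=optics.grab_frame("wrist"); P=cloud(C,D)
    hsv=cv2.cvtColor(im,cv2.COLOR_RGB2HSV); m=(hsv[...,0]<22)&(hsv[...,0]>2)&(hsv[...,1]>150)&(abs(P[...,0]-514)<40)&(abs(P[...,1]-453)<40)&(P[...,2]>162)
    q=np.median(P[m],0); print(m.sum(),q)
if np.hypot(q[0]-514,q[1]-453)<10: print(env.job_done())
```

```text
1476 [524.33091236 460.77764276 428.02686754]
1475 [523.9622308  460.64346812 426.72093843]
```

The filter also picked up the gripper's brass parts (z 428), so I limit it to the height of the cap.

Run:
```python
from h import *
C=cam("wrist"); im,D=optics.grab_frame("wrist"); P=cloud(C,D)
hsv=cv2.cvtColor(im,cv2.COLOR_RGB2HSV); m=(hsv[...,0]<22)&(hsv[...,0]>2)&(hsv[...,1]>150)&(abs(P[...,0]-514)<40)&(abs(P[...,1]-453)<40)&(abs(P[...,2]-163)<4)
q=np.median(P[m],0); print(m.sum(),q,P[m][:,2].std())
if np.hypot(q[0]-514,q[1]-453)<7: print(env.job_done())
```

```text
739 [514.58515467 453.30736042 163.34896173] 0.7860560334495647
the job is handed in; nothing more can be done
None
```

The orange-capped tube stands upright and released within about 1 mm of the measured pan centre, the bucket and both purple-capped tubes look undisturbed in the last picture, and the job was handed in at about 14 s of the 51 s limit.

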